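Set up a tube rotator: clear it, tip its head and key the large disc onto its spindle

ROBOT

A 7-joint arm with a two-finger parallel gripper is mounted at the origin on a cart in front of the work surface, level with it; the furniture and walls round the work are solid. World frame = base frame: x ahead of the robot, y to its left, z up, the work surface at z = 0. Lengths are in m, angles in rad, forces in N, time in s.
With the tool pointing down it reaches from about 0.425 to 0.925 m from the base axis. Payload 6.8 kg.
Tool frame: the origin (TCP) lies where the fingers leave the gripper's body, on its centre line; the fingertips stand 73 mm ahead of it and the grasp point (between the pads) lies 54 mm ahead of it; z points along the fingers, y is the line along which they close (so a half turn about z gives the same grasp; the last joint's range is limited). The gripper opens to 85 mm and grips with 20 to 120 N. Pads are 22 mm wide; open, the fingers measure 114 mm over their backs; the gripper's body (76 mm by 85 mm) begins 54 mm behind the grasp point. The pads swing forward as they close: fully open they stand 13 mm farther back than shut.
Start: joints at [-1.314, 0.477, 0.022, 1.555, -0.011, 1.109, -0.083], TCP at [0.241, 0.631, 0.304] pointing down, gripper open.
Joint ranges: [-2.96, 2.96], [-0.34, 2.1], [-1.41, 1.46], [0.24, 2.44], [-1.37, 4.51], [0.17, 1.92], [-2.96, 2.96]. Speed limits (rad/s): [2.39, 2.39, 3.14, 3.14, 3.14, 3.14, 3.14].

INTERFACE

Orientations are given as a rotation vector (axis times angle).
In Python, from bench import r gives the robot as it stands.
- The arm moves only by the shell command python3 drive.py 'ROWS' [OPENING] [FORCE]. ROWS is rows parted by semicolons, their numbers by spaces, 1 to 5 of them, each of 6 numbers: dx, dy, dz in m, then a rotation vector rx, ry, rz in rad; each row is the pose to reach, as a shift and turn from the pose commanded when the command began, along the tool's axes at that moment; what a row does not reach only later rows make up. A row lasts 1/10 s, in which the tool goes at most 0.05 m and 0.15 rad, less where a joint would pass 70% of its speed; a pose out of reach is approached as far as the arm can. OPENING is the finger opening in m, set as the command begins (- or left out keeps the last). The fingers move at their own pace and stop on an object; FORCE is the grip in N (left out, the last holds). Time passes only in rows, so rows that do not move let the fingers close. It prints the time, the measured TCP pose, the force, the opening and the grip force at its end.
- r.get_obs(): the state, without advancing time (a new reading comes with each control period).
- r.grab_frame(name): name is "scene" or "top" or "wrist"; returns (picture, depth): 384x512x3 uint8, blue, green, red; 384x512 float32, m along the optical axis (not along the pixel's ray), 0 where there is no reading.
- r.camera_info(name): a dict with "camera_matrix" (3x3 intrinsics, pixels), "R" (3x3) and "t" (3): a world point X has camera coordinates R X + t. Camera axes: x right, y down, z forward; pixel columns grow to the right and rows downward; lengths in m; the calibration is good to about 2 mm. A picture is of the moment at which its call begins: read the wrist's pose just before it. camera_info takes no time and is no camera call; for the wrist camera it gives the pose at the moment of the call.
- r.hand_in(): hands the job in; it is judged then, once.
The state is a dict: "clock": time; "joints": joint angles; "qvel": joint speeds; "tau": joint torques, N m; "tcp_pos": TCP position; "orientation": TCP orientation; "contact_force": force on the tool from outside, world axes, zero at the start; "moment": the same for the moment, N m; "grip_width": finger opening in m; "gripper_force": force on a finger pad.
Only numpy, scipy, OpenCV 4.12 (cv2) and the standard library are available. Lean on these libraries where they do the work, as an engineer would, in place of code of your own. Each camera call takes 0.05 s, during which the arm holds its last target. There are 200 camera calls.

TASK

Set up the tube rotator: lift away the measuring cylinder in front of it and stand it upright elsewhere on the bench, at least a good hand's breadth from the rotator so that nothing on the turning disc can strike it, and then tip the drive head forward, towards you, as far as it goes. Then take the larger of the two tube discs and put it on the spindle, pressing and turning it until its slots drop over the drive dogs and it sits fully home on the flange. Let go of it there, and leave the smaller disc and everything else on the bench where it is.

Things in the scene. Friction and masses are not known exactly. Their poses are not given: they have to be found in the camera images.
- rotator: bench tube rotator, fixed: white base box 150 (x) x 140 (y) x 46 mm high with two white fork cheeks (52 mm wide, at y = 47 to 57 mm either side) up to 141 mm, grey drive head between them; a black clamp wheel on the +y cheek reaches out to y = 78 mm. Origin: centre of the base's underside; x to its rear, so its front (dial, switch) faces -x; z up
- pivot (a point): point on the head's tilt axis midway between the cheeks, 115 mm above the rotator's origin; axes as the rotator's; the tilt axis is y
- head (a joint): tilt of the drive head, rad: 0 = spindle upright; grows as the spindle leans forward (to the rotator's -x side, towards the robot) up to a rigid stop at 0.56 (32 degrees). Starts between 0 and 0.15; stiff (0.8 N m, about 10 N at the spindle); stays where it is left
- spindle_nose (a point): centre of the top end of the bare steel spindle, 95 mm from the tilt axis. z = along the spindle, outwards; y = along the tilt axis; these axes tilt with the head but do not turn with the spindle. Spindle 16 mm in diameter, end chamfered over the last 4 mm; bare between the end and the dogs (28 mm)
- spindle_seat (a point): centre of the flange (52 mm wide) the disc must sit on, 40 mm below the spindle's end; axes as spindle_nose. Four drive dogs stand on it crosswise round the spindle: 6 mm thick, out to 21 mm from the axis, 12 mm high. The angle of spindle and dogs differs every time and is not reported; about 0.5 N m turns the spindle, harmlessly. 23 mm below the flange the head is 72 mm wide
- disc: LARGER tube disc, loose, about 0.24 kg, starts flat on the bench, hub up: white plate 140 mm wide, 14 to 19 mm above its underside, 12 holes of 17 mm; black hexagonal hub, 36 mm across flats (flats face +x, -x and every 60 degrees), up to 56 mm; ring 53 mm wide round the hub, on the plate, up to 22 mm. Origin: centre of the underside of the hub's foot; z out of the hub's top
- disc_foot (a point): centre of the underside of the larger disc's foot (round, 48 mm wide); meets spindle_seat when home. In it: bore 18 mm wide, 50 mm deep, closed at the top, and four slots along +-x and +-y, 9 mm wide, 14 mm deep, that fit over the dogs. With slots and dogs out of line (they repeat every 90 degrees) the foot stops on the dogs, 12 mm short of home
- small_disc: SMALLER tube disc, to be left alone: same hub, plate 104 mm wide with 16 holes of 11 mm, loose, flat on the bench. The discs change places from start to start
- measuring_cylinder: clear measuring cylinder, 200 mm tall, 0.12 kg, loose, standing close in front of the rotator: tube about 30 mm in diameter on a hexagonal foot 60 x 64 mm, 20 mm high; origin at the centre of its underside, z up. The bench has free room for it along its front strip, between the front edge (x = 0.375 m) and x = 0.54 m
- wash_bottle: bystander: wash bottle, about 68 mm wide, 232 mm tall; origin at its underside
- reagent_white: bystander: reagent bottle, 64 mm wide, 135 mm tall; origin at its underside
- flask_250b: bystander: conical flask with bung, 70 mm wide, 145 mm tall; origin at its underside
- beaker_250b: bystander: beaker, 70 x 76 mm, 90 mm tall; origin at its underside
- petri_dish: bystander: covered dish, 65 mm wide, 16 mm tall; origin at its underside
- timer: bystander: flat bench timer, 62 x 62 x 18 mm; origin at its underside
- marker_black: bystander: marker pen lying down, 126 mm long, 13 mm thick; origin at its underside

How it is judged:
By the outcome, as a careful person would: the job done as asked, in the order asked, and still so for the second after the job is handed in, with the robot touching nothing.
It also fails if it takes over 70 s, if anything falls off the work surface, if the arm or the gripper's body presses on something with over 40 N, if the wrist force passes 120 N, or if a joint passes its speed limit or range.

## Working session

There is one attempt and no reset: what is moved stays moved. The work goes in short steps, Python scripts to look and compute and a shell command to move; the robot and the scene stay as the last step left them, time stands still between calls to the robot, and variables do not carry over. Pictures are saved under pics/ and viewed, at most 10 in all, crops included, and the job is handed in when it is done.

```bash
ls; mkdir -p pics; python3 - <<'E'
from bench import r
import cv2,numpy as np
o=r.get_obs();print(o)
for n in("scene","top"):
    c,d=r.grab_frame(n);cv2.imwrite(f"pics/{n}0.png",c);np.savez(f"pics/{n}0.npz",c=c,d=d)
    print(n,r.camera_info(n))
E
```

```text
bench.py
drive.py
pics
{'clock': 0.0, 'joints': array([-1.31409727,  0.47783067,  0.0223278 ,  1.55647734, -0.01147163,
        1.10929982, -0.08307031]), 'qvel': array([-5.12087016e-04,  1.43680759e-04,  2.37482366e-05, -6.43984762e-04,
        1.01974473e-03, -5.47843920e-04,  5.08095188e-04]), 'tau': array([-7.37065384e-04, -5.96452081e+01,  1.60771105e+00, -2.81202382e+01,
        1.25282840e-02,  9.33377742e-03,  1.09648363e-05]), 'tcp_pos': array([0.24065109, 0.63013932, 0.30289394]), 'orientation': array([-5.69704899e-01, -3.08931837e+00,  2.95017875e-03]), 'contact_force': array([ 0.18618672, -0.08101079, -0.27858657]), 'moment': array([-0.02602215,  0.01150946, -0.00135318]), 'gripper_force': 0.0, 'grip_width': 0.08537656217146425}
scene {'camera_matrix': array([[432.79901132,   0.        , 259.64598968],
       [  0.        , 432.79901132, 187.35559249],
       [  0.        ,   0.        ,   1.        ]]), 'R': array([[ 0.5512645 , -0.83411269,  0.01906472],
       [-0.42159676, -0.29820591, -0.85634655],
       [ 0.71997474,  0.46403583, -0.51604954]]), 't': array([-0.31082065,  0.34102324,  1.22815144])}
top {'camera_matrix': array([[384.87042829,   0.        , 255.57912158],
       [  0.        , 384.87042829, 196.5170182 ],
       [  0.        ,   0.        ,   1.        ]]), 'R': array([[ 1.34742345e-03, -9.99890653e-01, -1.47264185e-02],
       [-9.94450182e-01,  2.09419172e-04, -1.05208321e-01],
       [ 1.05199900e-01,  1.47864498e-02, -9.94341160e-01]]), 't': array([0.00743944, 0.55790586, 1.36554979])}
```
View pics/top0.png

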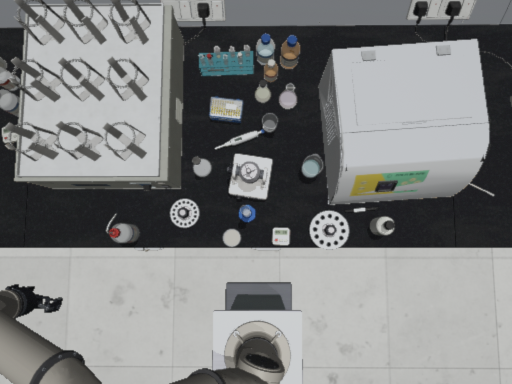

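View pics/scene0.png

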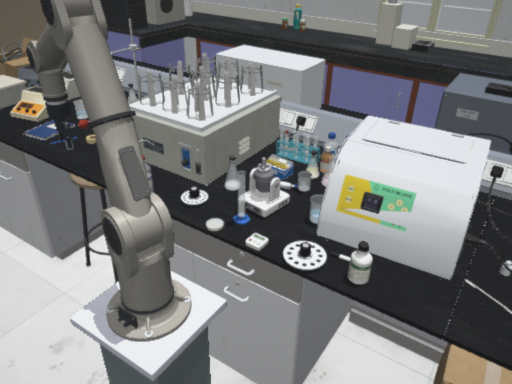

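The top view shows the larger disc at (329,230), the smaller one at (184,213), the cylinder at (247,213), the rotator at (250,175), the timer at (281,236) and the dish at (232,238).

```bash
cat > h.py <<'E'
import numpy as np,cv2
from scipy.spatial.transform import Rotation as Ro
from bench import r
def cloud(d,info):
    K=info["camera_matrix"];v,u=np.indices(d.shape)
    P=np.stack([(u-K[0,2])/K[0,0]*d,(v-K[1,2])/K[1,1]*d,d],-1)
    W=(P-info["t"])@info["R"]; W[d==0]=np.nan
    return W
def fitcircle(p):
    A=np.c_[2*p,np.ones(len(p))];s=np.linalg.lstsq(A,(p**2).sum(1),rcond=None)[0]
    return s[:2],np.sqrt(s[2]+s[:2]@s[:2])
def tool():
    o=r.get_obs();return o["tcp_pos"],Ro.from_rotvec(o["orientation"])
E
python3 - <<'E'
from h import *
f=np.load("pics/top0.npz");W=cloud(f["d"],r.camera_info("top"))
c=f["c"]
def sel(u0,u1,v0,v1,z0,z1):
    w=W[v0:v1,u0:u1].reshape(-1,3);m=(w[:,2]>z0)&(w[:,2]<z1);return w[m]
def rep(n,w):
    print(n,len(w),'mean',w.mean(0).round(4),'min',w.min(0).round(3),'max',w.max(0).round(3), 'minrect',cv2.minAreaRect(w[:,:2].astype(np.float32)))
print('bench z',np.nanmedian(W[200:240,260:300,2]))
rep('disc plate',sel(300,360,205,255,.01,.03)); rep('hub',sel(315,345,215,245,.045,.07))
rep('small plate',sel(165,205,195,232,.01,.03)); rep('shub',sel(170,200,200,225,.045,.07))
rep('base',sel(222,280,145,203,.03,.052))
rep('cheeks',sel(222,280,145,203,.12,.16)); rep('spindle',sel(222,285,140,203,.17,.26))
rep('cyl foot',sel(235,260,203,225,.01,.04)); 
try: rep('cylhi',sel(230,270,195,225,.05,.3))
except Exception as e:print(e)
rep('timer',sel(268,294,225,248,.01,.03)); rep('dish',sel(220,245,225,248,.008,.03))
rep('reagent',sel(365,402,205,240,.02,.2)); rep('flask',sel(188,215,152,182,.02,.2)); rep('beaker',sel(298,326,150,182,.02,.2))
i=np.vstack([np.hstack([cv2.resize(c[y:y+75,x:x+100],None,fx=4,fy=4) for x,y in p]) for p in [[(200,140),(290,195)]]])
cv2.imwrite("pics/crop1.png",i)
w=r.camera_info("wrist");t,R=tool()
print((R.as_matrix().T@w["R"].T).round(3), R.inv().apply(-w["R"].T@w["t"]-t).round(4),w["camera_matrix"])
E
```

```text
bench z 0.001266669138319911
disc plate 938 mean [ 0.4402 -0.2586  0.0196] min [ 0.369 -0.368  0.01 ] max [ 0.514 -0.188  0.029] minrect ((0.4400477707386017, -0.28032711148262024), (0.1384914368391037, 0.18680226802825928), 4.969714641571045)
hub 92 mean [ 0.4381 -0.255   0.0564] min [ 0.423 -0.276  0.047] max [ 0.454 -0.237  0.064] minrect ((0.43845441937446594, -0.25650402903556824), (0.03871401771903038, 0.031710442155599594), 89.09264373779297)
small plate 438 mean [0.4996 0.2671 0.0202] min [0.448 0.217 0.01 ] max [0.55  0.32  0.029] minrect ((0.4998524785041809, 0.2685000002384186), (0.10252822190523148, 0.10218069702386856), 58.99222183227539)
shub 94 mean [0.4993 0.2669 0.0566] min [0.482 0.249 0.046] max [0.518 0.286 0.065] minrect ((0.4995507597923279, 0.2675780653953552), (0.035823944956064224, 0.0356549434363842), 82.1607894897461)
base 1009 mean [0.6213 0.0263 0.0457] min [ 0.548 -0.048  0.03 ] max [0.713 0.108 0.052] minrect ((0.625642716884613, 0.028938446193933487), (0.14011630415916443, 0.1655844897031784), 80.9931640625)
cheeks 346 mean [0.6287 0.037  0.1403] min [
[... 1334 characters left out ...]
.062087636440992355, 0.05704021081328392), 0.1554112732410431)
flask 275 mean [0.6611 0.201  0.0802] min [0.637 0.176 0.02 ] max [0.696 0.238 0.15 ] minrect ((0.6617000699043274, 0.20331165194511414), (0.0479891262948513, 0.06431710720062256), 32.412723541259766)
beaker 396 mean [ 0.6698 -0.1972  0.0503] min [ 0.629 -0.243  0.021] max [ 0.724 -0.158  0.099] minrect ((0.6714297533035278, -0.2072390615940094), (0.06822042167186737, 0.10311856865882874), 25.43705177307129)
[[-0.    -0.964 -0.267]
 [ 1.    -0.    -0.   ]
 [ 0.    -0.267  0.964]] [ 0.0683 -0.0007 -0.0706] [[280.0899042    0.         254.04672242]
 [  0.         280.0899042  189.5263472 ]
 [  0.           0.           1.        ]]
```

View pics/crop1.png

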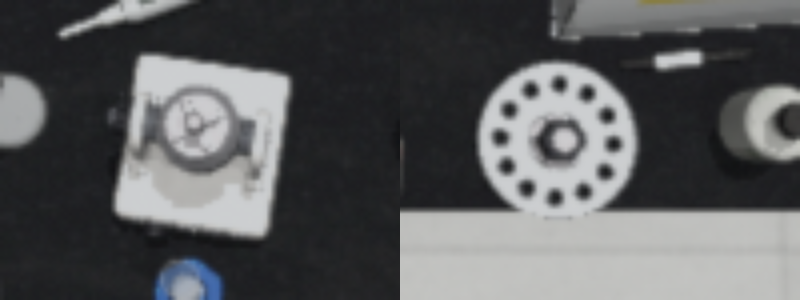

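```bash
cat >> h.py <<'E'
def down(a,tilt=0,base=0):
    """tool pointing down, tool x = world (-cos a, sin a); then tilt: tool z leans toward world heading base (rad)"""
    M=np.array([[-np.cos(a),np.sin(a),0],[np.sin(a),np.cos(a),0],[0,0,-1.]]).T
    ax=np.array([np.sin(base),-np.cos(base),0])
    return Ro.from_rotvec(ax*tilt)*Ro.from_matrix(M)
def go(p,R):
    t,R0=tool();d=R0.inv().apply(np.array(p)-t);w=(R0.inv()*R).as_rotvec()
    print('delta',d.round(4),w.round(4),'rows',max(np.linalg.norm(d)/.05,np.linalg.norm(w)/.15).round(1))
E
python3 -c "
from h import *
go([.45,.03,.42],down(0))"
```

```text
delta [-0.4097 -0.4862 -0.1161] [-1.700e-03 -2.000e-04 -3.648e-01] rows 12.9
```

```bash
python3 drive.py '-.16 -.19 -.116 0 0 -.15;-.16 -.19 -.116 0 0 -.15;-.16 -.19 -.116 0 0 -.15;-.16 -.19 -.116 0 0 -.15;-.16 -.19 -.116 0 0 -.15'; python3 -c "
from h import *
go([.45,.03,.42],down(0))"
```

```text
clock: 0.6
tcp_pos: [0.3156, 0.4146, 0.4101]
orientation: [-0.337, -3.123, 0.001]
contact_force: [0.8, 0.1, 0.0]
grip_width: 0.0858
gripper_force: 0.0
delta [-0.2133 -0.3471 -0.0098] [-0.0006 -0.0003 -0.2149] rows 8.2
```

```bash
python3 drive.py '-.12 -.2 -.01 0 0 -.12;-.12 -.2 -.01 0 0 -.12;-.12 -.2 -.01 0 0 -.12;-.12 -.2 -.01 0 0 -.12;-.12 -.2 -.01 0 0 -.12' >/dev/null; python3 -c "
from h import *
go([.45,.03,.42],down(0))"
```

```text
delta [-0.0751 -0.1553 -0.0003] [-0.0002 -0.0001 -0.0982] rows 3.4
```

```bash
python3 drive.py '-.075 -.155 0 0 0 -.098;-.075 -.155 0 0 0 -.098;-.075 -.155 0 0 0 -.098;-.075 -.155 0 0 0 -.098;-.075 -.155 0 0 0 -.098'; python3 - <<'E'
from h import *
i=r.camera_info("wrist");c,d=r.grab_frame("wrist");cv2.imwrite("pics/w1.png",c);np.savez("pics/w1.npz",c=c,d=d,W=cloud(d,i))
E
```

```text
clock: 1.6
tcp_pos: [0.4504, 0.0305, 0.4196]
orientation: [0.006, 3.141, -0.001]
contact_force: [-0.1, 0.0, 1.0]
grip_width: 0.0855
gripper_force: 0.0
```

View pics/w1.png

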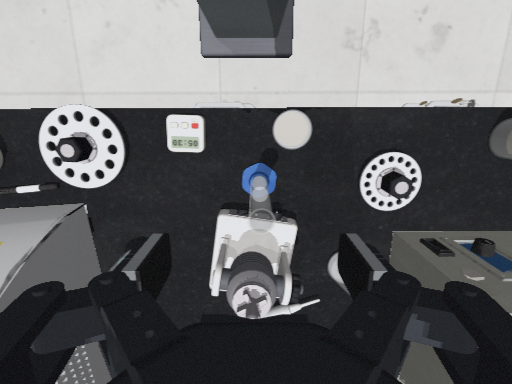

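The wrist view shows the cylinder foot at (259,179), the rotator base at (255,250) and the spindle with its dogs at (252,298). The large disc is at (83,147), the small one at (390,181), and the timer and dish lie on either side of the cylinder.

```bash
cat >> h.py <<'E'
def ray(uv,info,z):
    K=info["camera_matrix"];uv=np.atleast_2d(uv).astype(float)
    p=np.c_[(uv[:,0]-K[0,2])/K[0,0],(uv[:,1]-K[1,2])/K[1,1],np.ones(len(uv))]@info["R"]
    C=-info["R"].T@info["t"];return C+p*((z-C[2])/p[:,2])[:,None]
E
python3 - <<'E'
from h import *
f=np.load("pics/w1.npz");W=f["W"];c=f["c"].astype(int);i=r.camera_info("wrist")
blue=(c[...,0]-c[...,2]>60);blue[:150]=0;blue[210:]=0;blue[:,:230]=0;blue[:,290:]=0
v,u=np.nonzero(blue);pts=np.c_[u,v].astype(np.float32)
print(len(u),u.min(),u.max(),v.min(),v.max())
for z in(.0,.02):
  q=ray(pts,i,z);print('foot',z,q.min(0).round(4),q.max(0).round(4),cv2.minAreaRect(q[:,:2].astype(np.float32)))
def box(x0,x1,y0,y1,z0,z1):
  w=W.reshape(-1,3);m=(w[:,0]>x0)&(w[:,0]<x1)&(w[:,1]>y0)&(w[:,1]<y1)&(w[:,2]>z0)&(w[:,2]<z1);return w[m]
b=box(.53,.72,-.07,.13,.04,.052);print('base',len(b),cv2.minAreaRect(b[:,:2].astype(np.float32)),b.min(0),b.max(0))
ch=box(.53,.72,-.07,.13,.133,.147);print('cheek',len(ch),ch.mean(0),cv2.minAreaRect(ch[:,:2].astype(np.float32)))
for z0 in np.arange(.15,.22,.005):
  s=box(.55,.70,-.03,.1,z0,z0+.005)
  if len(s)>5:print(z0.round(3),len(s),s.min(0)[:2].round(4),s.max(0)[:2].round(4),s.mean(0).round(4))
print('cyl', [ (len(s),s.mean(0).round(4)) for z in (.05,.1,.15,.19) for s in [box(.46,.535,-.01,.08,z,z+.03)] if len(s)])
h=box(.37,.51,-.32,-.19,.05,.06);print('hub',len(h),h.mean(0),cv2.minAreaRect(h[:,:2].astype(np.float32)))
p=box(.35,.53,-.34,-.17,.012,.026);print('plate',p.mean(0),fitcircle(cv2.convexHull(p[:,:2].astype(np.float32))[:,0].astype(float)))
print('bench',np.nanmedian(W[165:175,300:330,2]))
C=np.hstack([cv2.resize(f["c"][y:y+100,x:x+100],(400,400),interpolation=cv2.INTER_CUBIC) for x,y in((205,225),(33,97))]);cv2.imwrite("pics/crop2.png",C)
E
```

```text
622 242 276 163 193
foot 0.0 [ 0.4685  0.0104 -0.    ] [0.5237 0.0717 0.    ] ((0.4960838854312897, 0.04103915020823479), (0.061221856623888016, 0.05525777488946915), 89.95221710205078)
foot 0.02 [0.4649 0.0113 0.02  ] [0.5179 0.0701 0.02  ] ((0.4914065897464752, 0.04069165140390396), (0.05872352793812752, 0.05300237610936165), 89.95309448242188)
base 2785 ((0.6303225755691528, 0.024889901280403137), (0.1389237940311432, 0.1491960734128952), 81.0020523071289) [ 0.54951776 -0.05184559  0.0400244 ] [0.71196503 0.10347917 0.05198323]
cheek 698 [0.6203508  0.03745881 0.13888183] ((0.6232907772064209, 0.03359651938080788), (0.12862341105937958, 0.0574103407561779), 81.09617614746094)
0.15 242 [ 0.5961 -0.0091] [0.6496 0.0586] [0.6109 0.0255 0.1525]
0.155 262 [ 0.5978 -0.0059] [0.646  0.0567] [0.6131 0.0244 0.1573]
0.16 106 [ 0.601  -0.0025] [0.6348 0.0523] [0.611  0.0228 0.1619]
0.165 357 [0.6011 0.001 ] [0.636  0.0506] [0.6123 0.0273 0.1686]
0.17 313 [0.6003 0.0008] [0.6493 0.0504] [0.629  0.025  0.1715]
0.175 80 [0.6055 0.0067] [0.6428 0.0447] [0.6208 0.0258 0.1776]
0.18 172 [0.6066 0.0069] [0.6403 0.0445] [0.6216 0.0238 0.1819]
0.185 28 [0.6163 0.0188] [0.6224 0.0329] [0.6187 0.0253 0.1874]
0.19 28 [0.6161 0.019 ] [0.6214 0.0328] [0.6183 0.0263 0.1925]
0.195 30 [0.6161 0.0192] [0.6202 0.0328] [0.6178 0.0257 0.1976]
0.2 30 [0.6152 0.0193] [0.6245 0.034 ] [0.6176 0.0271 0.2024]
0.205 47 [0.6153 0.0194] [0.622  0.0327] [0.6178 0.0263 0.2072]
cyl [(76, array([0.4883, 0.0371, 0.065 ])), (107, array([0.4886, 0.0371, 0.1162])), (327, array([0.4987, 0.0376, 0.1661])), (292, array([0.5015, 0.0381, 0.1977]))]
hub 512 [ 0.4373016  -0.25654155  0.05631646] ((0.43760946393013, -0.25871652364730835), (0.04073511064052582, 0.03555304929614067), 87.67070007324219)
plate [ 0.43530611 -0.25632654  0.01957635] (array([ 0.44507535, -0.2671583 ]), np.float64(0.07618731941381313))
bench 0.0005182293959392454
```

View pics/crop2.png

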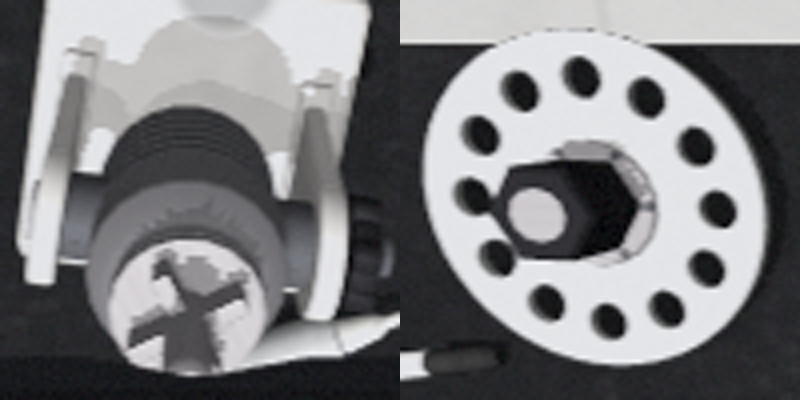

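```bash
python3 drive.py '-.048 .009 0 0 0 0;-.048 .009 .05 0 0 0;-.048 .009 .1 0 0 0;-.048 .009 .15 0 0 0;-.048 .009 .2 0 0 0' >/dev/null; python3 drive.py '0 0 .001 0 0 0;0 0 .001 0 0 0;0 0 .001 0 0 0' ; python3 drive.py '0 0 0 0 0 0;0 0 0 0 0 0;0 0 0 0 0 0;0 0 0 0 0 0;0 0 0 0 0 0' 0 25
```

```text
clock: 2.45
tcp_pos: [0.4994, 0.0442, 0.2211]
orientation: [-0.006, 3.138, 0.002]
contact_force: [0.1, -0.4, -0.3]
grip_width: 0.0854
gripper_force: 0.0
clock: 2.95
tcp_pos: [0.4982, 0.0433, 0.2192]
orientation: [-0.005, 3.141, 0.0]
contact_force: [-0.1, -1.3, 3.7]
grip_width: 0.0297
gripper_force: 25.8
```

```bash
python3 drive.py '0 0 -.04 0 0 0;0 0 -.07 0 0 0;.02 .04 -.07 0 0 0;.04 .075 -.07 0 0 0;.06 .11 -.07 0 0 0'; python3 drive.py '.013 .025 0 0 0 0;.013 .025 0 0 0 0;.013 .025 .035 0 0 0;.013 .025 .055 0 0 0;.013 .025 .067 0 0 0'; python3 drive.py '0 0 0 0 0 0;0 0 .003 0 0 0;0 0 .003 0 0 0'
```

```text
clock: 3.45
tcp_pos: [0.4365, 0.1543, 0.2888]
orientation: [-0.004, 3.142, 0.001]
contact_force: [0.8, 0.5, -1.2]
grip_width: 0.0297
gripper_force: 25.1
clock: 3.95
tcp_pos: [0.4239, 0.1771, 0.2201]
orientation: [0.004, -3.14, 0.003]
contact_force: [0.1, 0.0, -1.8]
grip_width: 0.03
gripper_force: 25.5
clock: 4.25
tcp_pos: [0.4249, 0.1782, 0.2192]
orientation: [-0.004, 3.141, 0.001]
contact_force: [-0.5, 0.1, -0.5]
grip_width: 0.0298
gripper_force: 25.2
```

```bash
python3 drive.py '0 0 0 0 0 0;0 0 0 0 0 0;0 0 0 0 0 0;0 0 -.02 0 0 0;0 0 -.06 0 0 0' .085; python3 drive.py '0 0 -.05 0 0 0;0 0 -.07 0 0 0'; python3 - <<'E'
from h import *
go([.6616,.020,.345],down(.157))
i=r.camera_info("wrist");c,d=r.grab_frame("wrist");cv2.imwrite("pics/w2.png",c)
E
```

```text
clock: 4.75
tcp_pos: [0.423, 0.1776, 0.2774]
orientation: [0.005, -3.137, 0.006]
contact_force: [0.5, 0.4, 0.0]
grip_width: 0.0848
gripper_force: 0.0
clock: 4.95
tcp_pos: [0.4258, 0.1786, 0.3531]
orientation: [-0.004, 3.136, 0.006]
contact_force: [1.1, 0.3, 0.1]
grip_width: 0.0851
gripper_force: 0.0
delta [-0.2353 -0.1593  0.0087] [0.0042 0.0049 0.1597] rows 5.7
```

View pics/w2.png

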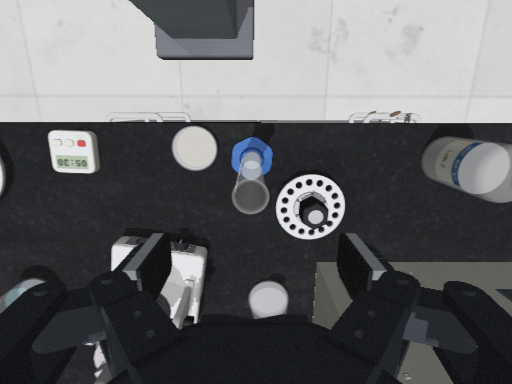

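The cylinder stands upright at (251,165), between the dish (194,148) and the small disc (311,206), and is clear of both. Next I push the head.

```bash
python3 drive.py '-.235 -.159 .009 0 0 .16;-.235 -.159 .009 0 0 .16;-.235 -.159 .009 0 0 .16;-.235 -.159 .009 0 0 .16;-.235 -.159 .009 0 0 .16' 0 20 >/dev/null; python3 -c "
from h import *
go([.6616,.020,.345],down(.157))"
```

```text
delta [-0.0308 -0.0133 -0.0046] [ 0.0002 -0.0002  0.0011] rows 0.7
```

```bash
python3 drive.py '-.005 0 0 0 0 0;-.005 0 0 0 0 0;-.005 0 0 0 0 0'; python3 -c "
from h import *
go([.6616,.020,.345],down(.157));go([.6616,.020,.264],down(.157))"
```

```text
clock: 5.8
tcp_pos: [0.636, 0.0391, 0.3403]
orientation: [-0.244, -3.131, -0.001]
contact_force: [0.8, -0.7, -0.7]
grip_width: 0.0
gripper_force: 0.0
delta [-0.0282 -0.0149 -0.0047] [ 0.0005 -0.0014  0.0013] rows 0.6
delta [-0.0283 -0.0149  0.0763] [ 0.0005 -0.0014  0.0013] rows 1.7
```

```bash
python3 drive.py '-.028 -.015 -.005 0 0 0;-.028 -.015 -.005 0 0 0;-.028 -.015 -.005 0 0 0;-.028 -.015 .03 0 0 0;-.028 -.015 .03 0 0 0'; python3 -c "
from h import *
go([.6616,.020,.264],down(.157))"
```

```text
clock: 6.3
tcp_pos: [0.659, 0.021, 0.307]
orientation: [-0.242, -3.125, -0.0]
contact_force: [-0.6, 1.3, -1.7]
grip_width: -0.0003
gripper_force: 0.0
delta [-0.003  -0.0006  0.0429] [-0.0005 -0.0077  0.0024] rows 0.9
```

```bash
python3 drive.py '-.003 -.001 .043 0 0 0;-.003 -.001 .043 0 0 0;-.003 -.001 .043 0 0 0'; python3 drive.py '.01 0 0 0 0 0;.02 0 0 0 0 0;.03 0 0 0 0 0;.035 0 0 0 0 0;.04 0 0 0 0 0'
```

```text
clock: 6.6
tcp_pos: [0.6643, 0.0182, 0.2684]
orientation: [-0.245, -3.13, -0.0]
contact_force: [1.0, -0.8, 0.4]
grip_width: 0.0002
gripper_force: 0.0
clock: 7.1
tcp_pos: [0.6277, 0.0231, 0.27]
orientation: [0.246, 3.122, 0.0]
contact_force: [12.7, -3.0, -4.6]
grip_width: 0.0001
gripper_force: 5.0
```

```bash
python3 drive.py '.003 0 .004 0 0 0;.006 0 .007 0 0 0;.012 0 .007 0 0 0;.017 0 .007 0 0 0;.02 0 .007 0 0 0'
```

```text
clock: 7.6
tcp_pos: [0.6088, 0.0261, 0.2638]
orientation: [0.246, 3.12, 0.001]
contact_force: [11.4, -2.5, -1.5]
grip_width: -0.0002
gripper_force: 4.7
```

```bash
python3 drive.py '.002 0 0 0 0 0;.004 0 0 0 0 0;.006 0 0 0 0 0;.006 0 0 0 0 0'; python3 drive.py '.002 0 0 0 0 0;.004 0 0 0 0 0;.004 0 0 0 0 0'
```

```text
clock: 8.0
tcp_pos: [0.6025, 0.027, 0.2637]
orientation: [0.246, 3.121, 0.001]
contact_force: [8.7, -2.9, -0.4]
grip_width: 0.0004
gripper_force: 4.0
clock: 8.3
tcp_pos: [0.6009, 0.0271, 0.2649]
orientation: [0.246, 3.115, 0.001]
contact_force: [15.4, -3.4, -0.8]
grip_width: 0.0001
gripper_force: 6.6
```

```bash
python3 drive.py '.002 0 0 0 0 0;.003 0 0 0 0 0;.003 0 0 0 0 0'; python3 drive.py '.003 0 0 0 0 0;.003 0 0 0 0 0;.003 0 0 0 0 0'
```

```text
clock: 8.6
tcp_pos: [0.5995, 0.0272, 0.2661]
orientation: [0.247, 3.111, 0.001]
contact_force: [17.9, -4.6, 3.2]
grip_width: -0.0001
gripper_force: 7.6
clock: 8.9
tcp_pos: [0.598, 0.0274, 0.2671]
orientation: [0.247, 3.107, 0.002]
contact_force: [19.8, -4.6, 6.1]
grip_width: 0.0001
gripper_force: 9.3
```

```bash
python3 drive.py '-.03 0 0 0 0 0;-.03 0 -.04 0 0 0;-.03 0 -.09 0 0 0;.02 0 -.13 0 0 0;.06 0 -.15 0 0 0' .085; python3 drive.py '.03 0 0 0 0 0;.06 0 0 0 0 0;.06 0 0 0 0 0;.06 0 0 0 0 0'; python3 - <<'E'
from h import *
r.grab_frame("top")
i=r.camera_info("wrist");c,d=r.grab_frame("wrist");W=cloud(d,i);np.savez("pics/w3.npz",c=c,d=d,W=W)
w=W.reshape(-1,3);m=(abs(w[:,0]-.57)<.09)&(abs(w[:,1]-.035)<.07)&(w[:,2]>.03)&(w[:,2]<.23)
X=np.array([.988,-.157,0]);Y=np.array([.157,.988,0]);c0=np.array([.630,.025,.115])
q=(w[m]-c0);a=np.c_[q@X,q@Y,q[:,2]]
for th in(.50,.53,.56,.59):
    s=-a[:,0]*np.sin(th)+a[:,2]*np.cos(th);l=a[:,0]*np.cos(th)+a[:,2]*np.sin(th)
    fl=(s>.05)&(s<.06)&(np.hypot(l,a[:,1])<.027)
    A=np.c_[l[fl],a[fl,1],np.ones(fl.sum())];k=np.linalg.lstsq(A,s[fl],rcond=None)[0]
    print(th,fl.sum(),k.round(4))
    nt=(s>.09)&(s<.10);print('  nose',nt.sum(),s[s<.12].max().round(4),l[nt].mean().round(4),a[nt,1].mean().round(4))
    sp=(s>.070)&(s<.09)&(np.hypot(l,a[:,1])<.02);print('  spind y',a[sp,1].min().round(4),a[sp,1].max().round(4),'l',l[sp].min().round(4),l[sp].max().round(4))
    fe=(s>.045)&(s<.058)&(np.hypot(l,a[:,1])<.035);print('  flange y',a[fe,1].min().round(4),a[fe,1].max().round(4),'l',l[fe].min().round(4),l[fe].max().round(4))
C=cv2.resize(c[200:350,180:330],(600,600),interpolation=cv2.INTER_CUBIC);cv2.imwrite("pics/crop3.png",C)
E
```

```text
clock: 9.4
tcp_pos: [0.5375, 0.0371, 0.4092]
orientation: [0.248, 3.128, 0.001]
contact_force: [-0.5, 0.6, 0.3]
grip_width: 0.0721
gripper_force: 0.0
clock: 9.8
tcp_pos: [0.4781, 0.0468, 0.4074]
orientation: [0.244, 3.131, 0.003]
contact_force: [0.0, 0.7, 0.6]
grip_width: 0.0849
gripper_force: 0.0
0.5 974 [0.0583 0.0019 0.0544]
  nose 141 0.0959 -0.0031 -0.0003
  spind y -0.0072 0.0032 l -0.0108 0.0047
  flange y -0.0261 0.026 l -0.0261 0.0276
0.53 974 [0.0283 0.0019 0.0543]
  nose 139 0.096 -0.0004 -0.0002
  spind y -0.0072 0.0032 l -0.0081 0.0074
  flange y -0.0261 0.026 l -0.0245 0.0289
0.56 952 [-0.0017  0.0019  0.0543]
  nose 143 0.096 0.0022 -0.0002
  spind y -0.0072 0.0008 l 0.0046 0.0101
  flange y -0.0261 0.026 l -0.0235 0.029
0.59 900 [-0.0316  0.0018  0.0543]
  nose 141 0.0959 0.0049 -0.0002
  spind y -0.0072 0.0008 l 0.0073 0.0128
  flange y -0.0261 0.026 l -0.0235 0.0303
```

View pics/crop3.png

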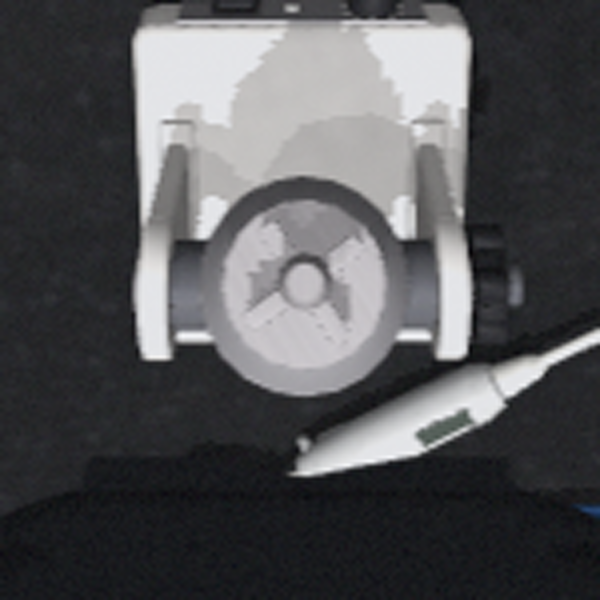

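The head is at its stop: the flange normal fits a tilt of 0.558. Now I fit the dog phase and the disc pose.

```bash
python3 - <<'E'
from h import *
W=np.load("pics/w3.npz")["W"];w=W.reshape(-1,3);m=(abs(w[:,0]-.57)<.09)&(abs(w[:,1]-.035)<.07)&(w[:,2]>.03)&(w[:,2]<.23)
X=np.array([.988,-.157,0]);Y=np.array([.157,.988,0]);c0=np.array([.630,.025,.115]);q=w[m]-c0;a=np.c_[q@X,q@Y,q[:,2]]
th=.56;s=-a[:,0]*np.sin(th)+a[:,2]*np.cos(th);l=a[:,0]*np.cos(th)+a[:,2]*np.sin(th)-.0025;y=a[:,1]
k=(s>.0635)&(s<.07)&(np.hypot(l,y)>.011)&(np.hypot(l,y)<.022)
ang=np.arctan2(y[k],l[k]);print(k.sum(),'dog angle from l toward y mod 90 deg',np.degrees(np.angle(np.exp(4j*ang).mean())/4),abs(np.exp(4j*ang).mean()))
f=np.load("pics/w1.npz")["W"].reshape(-1,3)
def box(x0,x1,y0,y1,z0,z1):
  m=(f[:,0]>x0)&(f[:,0]<x1)&(f[:,1]>y0)&(f[:,1]<y1)&(f[:,2]>z0)&(f[:,2]<z1);return f[m]
p=box(.35,.53,-.34,-.17,.016,.0225)
from scipy.optimize import minimize
hu=cv2.convexHull(p[:,:2].astype(np.float32))[:,0].astype(float)
p2=p[np.hypot(p[:,0]-.437,p[:,1]+.2575)<.08]
hu=cv2.convexHull(p2[:,:2].astype(np.float32))[:,0].astype(float)
print('plate',fitcircle(hu))
h=box(.41,.47,-.29,-.22,.053,.06);print('hubtop',h.mean(0),h.min(0),h.max(0))
t=h[:,:2];best=[]
for d in np.arange(0,60,1):
  e=0;cs=[]
  n=[np.array([np.cos(np.radians(d+60*j)),np.sin(np.radians(d+60*j))]) for j in range(3)]
  best.append((sum(np.ptp(t@v) for v in n),d,[round((np.max(t@v)+np.min(t@v))/2,4) for v in n],[round(np.ptp(t@v),4) for v in n]))
print(sorted(best,key=lambda b:b[0])[:3])
E
```

```text
163 dog angle from l toward y mod 90 deg 34.830537887710676 0.901385310492705
plate (array([ 0.43798149, -0.25901865]), np.float64(0.07002741416608571))
hubtop [ 0.43756456 -0.25720924  0.05667185] [ 0.4195209  -0.27904292  0.05317386] [ 0.45516033 -0.2383521   0.05934483]
[(np.float64(0.10836906947599884), np.int64(56), [np.float64(0.0304), np.float64(-0.424), np.float64(-0.4549)], [np.float64(0.0366), np.float64(0.0362), np.float64(0.0356)]), (np.float64(0.10850096492255162), np.int64(57), [np.float64(0.0217), np.float64(-0.4289), np.float64(-0.4507)], [np.float64(0.0366), np.float64(0.0363), np.float64(0.0356)]), (np.float64(0.10876410771548004), np.int64(55), [np.float64(0.0392), np.float64(-0.4191), np.float64(-0.4588)], [np.float64(0.0367), np.float64(0.0362), np.float64(0.0358)])]
```

```bash
python3 -c "
from h import *
print(r.get_obs()['joints'].round(2));go([.438,-.2583,.22],down(.593))"
```

```text
[-0.73  0.05  0.53  1.89 -0.02  1.21  1.22]
delta [-0.0069 -0.3078  0.1868] [0.0008 0.0009 0.4358] rows 7.2
```

```bash
python3 drive.py '-.007 -.308 .187 0 0 .436;-.007 -.308 .187 0 0 .436;-.007 -.308 .187 0 0 .436;-.007 -.308 .187 0 0 .436;-.007 -.308 .187 0 0 .436' .085 >/dev/null; python3 -c "
from h import *
go([.438,-.2583,.22],down(.593))"
```

```text
delta [-0.0407 -0.0825  0.0561] [-0.0006  0.0014 -0.0002] rows 2.2
```

```bash
python3 drive.py '-.041 -.082 .056 0 0 0;-.041 -.082 .056 0 0 0;-.041 -.082 .056 0 0 0;-.041 -.082 .056 0 0 0'; python3 - <<'E'
from h import *
print(r.get_obs()['joints'].round(2))
i=r.camera_info("wrist");c,d=r.grab_frame("wrist");W=cloud(d,i);cv2.imwrite("pics/w4.png",c)
f=W.reshape(-1,3);f=f[np.hypot(f[:,0]-.438,f[:,1]+.258)<.085]
h=f[(f[:,2]>.053)&(f[:,2]<.06)];t=h[:,:2];print('hub',len(h),h.mean(0))
b=[]
for dg in range(60):
  n=[np.array([np.cos(np.radians(dg+60*j)),np.sin(np.radians(dg+60*j))]) for j in range(3)]
  b.append((sum(np.ptp(t@v) for v in n),dg,np.linalg.lstsq(np.array(n),[(max(t@v)+min(t@v))/2 for v in n],rcond=None)[0]))
print(sorted(b,key=lambda x:x[0])[:3])
p=f[(f[:,2]>.016)&(f[:,2]<.0225)][:,:2]
print(fitcircle(cv2.convexHull(p.astype(np.float32))[:,0].astype(float)))
go([.438,-.2583,.098],down(.593))
E
```

```text
clock: 10.8
tcp_pos: [0.4375, -0.2579, 0.2198]
orientation: [-0.923, -3.0, 0.003]
contact_force: [1.1, 0.3, 1.2]
grip_width: 0.0849
gripper_force: 0.0
[-0.16  0.37  0.7   2.07 -0.33  0.81  1.71]
hub 1420 [ 0.43741956 -0.25877316  0.05660273]
[(np.float64(0.10843511776711628), 57, array([ 0.43823511, -0.25942584])), (np.float64(0.10885702680428766), 56, array([ 0.4381683, -0.2593592])), (np.float64(0.10900069307298374), 58, array([ 0.43828698, -0.25937904]))]
(array([ 0.43838173, -0.25948973]), np.float64(0.06995021173597256))
delta [-0.0008 -0.0017  0.1225] [-0.0012 -0.0008 -0.0014] rows 2.5
```

```bash
python3 drive.py '-.001 -.002 .05 0 0 -.017;-.001 -.002 .1 0 0 -.017;-.001 -.002 .122 0 0 -.017;-.001 -.002 .122 0 0 -.017'; python3 -c "
from h import *
go([.4383,-.2594,.098],down(.576))"
```

```text
clock: 11.25
tcp_pos: [0.4379, -0.2555, 0.0969]
orientation: [-0.886, -3.01, -0.002]
contact_force: [0.5, 0.4, 0.4]
grip_width: 0.0847
gripper_force: 0.0
delta [-0.0024 -0.0031 -0.0011] [ 0.0001 -0.0045  0.0035] rows 0.1
```

```bash
python3 drive.py '0 0 0 0 0 0;0 0 0 0 0 0'; python3 -c "
from h import *
go([.4383,-.2594,.098],down(.576))"
```

```text
clock: 11.45
tcp_pos: [0.4396, -0.258, 0.1007]
orientation: [0.889, 3.01, 0.0]
contact_force: [-0.1, 0.0, -0.2]
grip_width: 0.0852
gripper_force: 0.0
delta [ 0.0003 -0.0019  0.0027] [0.001  0.0033 0.0015] rows 0.1
```

```bash
python3 drive.py '0 -.001 .001 0 0 0;0 -.001 .001 0 0 0;0 -.001 .001 0 0 0;0 -.001 .001 0 0 0;0 -.001 .001 0 0 0' 0 50; python3 drive.py '0 0 0 0 0 0;0 0 0 0 0 0'; python3 drive.py '0 0 -.03 0 0 0;0 0 -.08 0 0 0;0 0 -.12 0 0 0;0 0 -.17 0 0 0;0 0 -.22 0 0 0';python3 drive.py '0 0 0 0 0 0;0 0 0 0 0 0'
```

```text
clock: 11.95
tcp_pos: [0.4377, -0.259, 0.0984]
orientation: [0.892, 3.012, 0.001]
contact_force: [-1.3, 1.6, 7.1]
grip_width: 0.0352
gripper_force: 49.5
clock: 12.15
tcp_pos: [0.4377, -0.259, 0.0984]
orientation: [0.892, 3.012, 0.001]
contact_force: [-1.6, 1.9, 7.0]
grip_width: 0.0352
gripper_force: 49.5
clock: 12.65
tcp_pos: [0.4365, -0.2587, 0.3192]
orientation: [-0.893, -3.01, 0.0]
contact_force: [1.7, 0.0, -2.1]
grip_width: 0.0353
gripper_force: 51.1
clock: 12.85
tcp_pos: [0.4375, -0.2587, 0.3185]
orientation: [0.891, 3.011, 0.002]
contact_force: [-0.1, 0.5, -3.7]
grip_width: 0.0352
gripper_force: 51.3
```

```bash
cat >> h.py <<'E'
X=np.array([.988,-.157,0]);Y=np.array([.157,.988,0]);Z=np.array([0,0,1.]);c0=np.array([.630,.025,.115]);TH=.558
U=-np.sin(TH)*X+np.cos(TH)*Z;L=np.cos(TH)*X+np.sin(TH)*Z
def foot(s,a):  # deltas to bring disc foot to s above the seat
    go(c0+.0025*L+(.055+s+.0984)*U,down(a,TH,-.157))
def where():
    t,R=tool();q=t-c0-.0025*L-(.055+.0984)*U;print('s,l,y',(q@U).round(4),(q@L).round(4),(q@Y).round(4),'axis err',np.degrees(np.arccos(np.clip(-R.as_matrix()[:,2]@U,-1,1))).round(2), 'F_u',(r.get_obs()['contact_force']@U).round(1))
E
python3 -c "
from h import *
foot(.12,.597);foot(.07,.597);print(c0+(.055+.12+.0984)*U)"
```

```text
delta [ 0.1233  0.2849 -0.0295] [-0.2305 -0.5058  0.0208] rows 6.2
delta [0.0992 0.2956 0.013 ] [-0.2305 -0.5058  0.0208] rows 6.2
[0.48697442 0.04772775 0.34692954]
```

```bash
python3 drive.py '.123 .285 -.03 -.23 -.506 .021;.123 .285 -.03 -.23 -.506 .021;.123 .285 -.03 -.23 -.506 .021;.123 .285 -.03 -.23 -.506 .021;.123 .285 -.03 -.23 -.506 .021'; python3 -c "
from h import *
foot(.12,.597)"
```

```text
clock: 13.35
tcp_pos: [0.4694, -0.0635, 0.3331]
orientation: [0.768, 2.49, 0.093]
contact_force: [0.5, -1.0, -2.4]
grip_width: 0.0352
gripper_force: 51.2
delta [ 0.0392  0.1059 -0.0127] [-0.0141 -0.0146  0.0004] rows 2.3
```

```bash
python3 drive.py '.039 .106 -.013 -.014 -.015 0;.039 .106 -.013 -.014 -.015 0;.039 .106 -.013 -.014 -.015 0;.039 .106 -.013 -.014 -.015 0;.039 .106 -.013 -.014 -.015 0'; python3 - <<'E'
from h import *
print(r.get_obs()['joints'].round(2));where();foot(.05,.597)
c,d=r.grab_frame("scene");cv2.imwrite("pics/s2.png",cv2.resize(c[90:290,170:370],(600,600),interpolation=cv2.INTER_CUBIC))
E
```

```text
clock: 13.85
tcp_pos: [0.4904, 0.0452, 0.3488]
orientation: [0.761, 2.475, 0.099]
contact_force: [0.4, -0.4, -1.6]
grip_width: 0.0351
gripper_force: 51.3
[-0.57 -0.08  0.21  2.23  0.56  0.56  0.2 ]
s,l,y 0.1196 0.0016 -0.002 axis err 0.0 F_u -1.6
delta [0.0023 0.0014 0.0696] [-0.0041 -0.0007  0.0011] rows 1.4
```

View pics/s2.png

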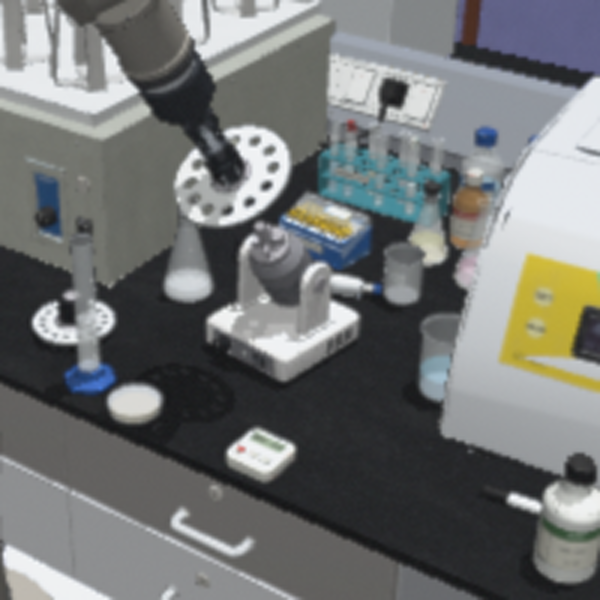

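The disc (230,175) is held square to the tool, above the tilted spindle (265,235). I approach along the axis.

```bash
python3 drive.py '.002 .001 .035 0 0 0;.002 .001 .06 0 0 0;.002 .001 .068 0 0 0;.002 .001 .068 0 0 0;.002 .001 .068 0 0 0'; python3 -c "
from h import *
where();foot(.045,.597)"; python3 drive.py '0 0 0 0 0 0;0 0 0 0 0 0'; python3 -c "
from h import *
where();foot(.030,.597)"
```

```text
clock: 14.4
tcp_pos: [0.5261, 0.0418, 0.2931]
orientation: [0.762, 2.471, 0.103]
contact_force: [0.4, -0.9, -1.2]
grip_width: 0.035
gripper_force: 51.1
s,l,y 0.0534 0.0025 0.0003 axis err 0.0 F_u -1.3
delta [ 0.0022 -0.0013  0.0084] [-0.0005  0.0022 -0.0008] rows 0.2
clock: 14.6
tcp_pos: [0.5263, 0.0425, 0.2937]
orientation: [0.76, 2.47, 0.105]
contact_force: [-0.6, 0.4, -2.4]
grip_width: 0.0353
gripper_force: 51.1
s,l,y 0.0539 0.003 0.001 axis err 0.0 F_u -1.6
delta [ 0.0023 -0.0023  0.0238] [ 0.0016  0.0028 -0.0002] rows 0.5
```

```bash
python3 drive.py '.0025 -.0018 0 0 0 0;.0025 -.0018 .005 0 0 0;.0025 -.0018 .01 0 0 0;.0025 -.0018 .013 0 0 0;.0025 -.0018 .016 0 0 0'; python3 -c "
from h import *
where()"; python3 drive.py '0 0 .003 0 0 0;0 0 .006 0 0 0;0 0 .009 0 0 0'; python3 -c "
from h import *
where()"
```

```text
clock: 15.1
tcp_pos: [0.5322, 0.0409, 0.2771]
orientation: [0.76, 2.471, 0.103]
contact_force: [0.4, -0.8, -2.3]
grip_width: 0.0352
gripper_force: 51.2
s,l,y 0.0365 -0.0007 0.0004 axis err 0.0 F_u -2.2
clock: 15.4
tcp_pos: [0.537, 0.0401, 0.2697]
orientation: [0.76, 2.471, 0.104]
contact_force: [0.8, 0.1, -1.3]
grip_width: 0.0352
gripper_force: 51.2
s,l,y 0.0277 -0.0006 0.0004 axis err 0.0 F_u -1.5
```

The bore is over the spindle with no resistance. I continue to the dogs.

```bash
python3 drive.py '0 0 .004 0 0 0;0 0 .008 0 0 0;0 0 .011 0 0 0;0 0 .014 0 0 0;0 0 .017 0 0 0'; python3 -c "
from h import *
where()"
```

```text
clock: 15.9
tcp_pos: [0.5458, 0.0388, 0.2553]
orientation: [0.76, 2.471, 0.104]
contact_force: [0.3, 1.2, -1.9]
grip_width: 0.0354
gripper_force: 51.3
s,l,y 0.0107 -0.0005 0.0004 axis err 0.0 F_u -1.7
```

```bash
python3 drive.py '0 0 .002 0 0 0;0 0 .004 0 0 0;0 0 .005 0 0 0;0 0 .005 0 0 0'; python3 -c "
from h import *
where()"
```

```text
clock: 16.3
tcp_pos: [0.5471, 0.0386, 0.2544]
orientation: [0.761, 2.468, 0.106]
contact_force: [-48.5, 2.2, 55.2]
grip_width: 0.0354
gripper_force: 61.5
s,l,y 0.0093 0.0001 0.0005 axis err 0.0 F_u 72.4
```

```bash
python3 drive.py '0 0 -.0035 0 0 0;0 0 -.0035 0 0 0'; python3 -c "
from h import *
where()"; python3 drive.py '0 0 0 0 0 -.1;0 0 0 0 0 -.2;0 0 0 0 0 -.3;0 0 0 0 0 -.4;0 0 0 0 0 -.45';  python3 -c "
from h import *
where();print(r.get_obs()['moment'].round(2))"
```

```text
clock: 16.5
tcp_pos: [0.5465, 0.0388, 0.2551]
orientation: [0.76, 2.47, 0.106]
contact_force: [-0.1, 0.1, -2.3]
grip_width: 0.035
gripper_force: 51.7
s,l,y 0.0102 -0.0001 0.0005 axis err 0.0 F_u -1.9
clock: 17.0
tcp_pos: [0.5469, 0.039, 0.2546]
orientation: [0.185, 2.576, -0.063]
contact_force: [-4.0, 0.0, 3.2]
grip_width: 0.0351
gripper_force: 52.7
s,l,y 0.0096 -0.0001 0.0007 axis err 0.0 F_u 4.8
[0.26 0.88 0.03]
```

```bash
python3 drive.py '0 0 .001 0 0 -.04;0 0 .001 0 0 -.08;0 0 .0015 0 0 -.12;0 0 .0015 0 0 -.16;0 0 .0015 0 0 -.2';  python3 -c "
from h import *
where();print(r.get_obs()['moment'].round(2))"
```

```text
clock: 17.5
tcp_pos: [0.5474, 0.0383, 0.2523]
orientation: [-0.069, 2.588, -0.137]
contact_force: [-0.4, 0.3, -3.8]
grip_width: 0.0354
gripper_force: 51.8
s,l,y 0.0074 -0.0007 0.0001 axis err 0.0 F_u -3.0
[ 0.4   0.79 -0.44]
```

```bash
python3 drive.py '0 0 .001 0 0 .03;0 0 .002 0 0 .06;0 0 .003 0 0 .06;0 0 .004 0 0 .06';  python3 -c "
from h import *
where();print(r.get_obs()['moment'].round(2))"
```

```text
clock: 17.9
tcp_pos: [0.5495, 0.0381, 0.2492]
orientation: [0.008, 2.587, -0.115]
contact_force: [-0.2, 0.8, -2.3]
grip_width: 0.0354
gripper_force: 51.7
s,l,y 0.0036 -0.0006 0.0003 axis err 0.0 F_u -1.8
[ 0.17  0.88 -0.01]
```

The slots have dropped over the dogs. I press home.

```bash
python3 drive.py '0 0 .001 0 0 0;0 0 .002 0 0 0;0 0 .003 0 0 0;0 0 .004 0 0 0;0 0 .0045 0 0 0';  python3 -c "
from h import *
where()"; python3 drive.py '0 0 .0005 0 0 0;0 0 .001 0 0 0';  python3 -c "
from h import *
where()"
```

```text
clock: 18.4
tcp_pos: [0.5518, 0.0378, 0.2457]
orientation: [0.009, 2.586, -0.115]
contact_force: [-0.5, -0.5, -2.0]
grip_width: 0.0353
gripper_force: 51.7
s,l,y -0.0006 -0.0005 0.0003 axis err 0.0 F_u -1.5
clock: 18.6
tcp_pos: [0.5523, 0.0377, 0.2449]
orientation: [0.009, 2.586, -0.115]
contact_force: [0.1, -0.9, -1.7]
grip_width: 0.0351
gripper_force: 51.7
s,l,y -0.0015 -0.0005 0.0003 axis err 0.0 F_u -1.5
```

```bash
python3 drive.py '0 0 .0005 0 0 0;0 0 .001 0 0 0';  python3 -c "
from h import *
where()"; python3 drive.py '0 0 .0005 0 0 0;0 0 .001 0 0 0';  python3 -c "
from h import *
where()"
```

```text
clock: 18.8
tcp_pos: [0.5526, 0.0377, 0.2445]
orientation: [0.009, 2.586, -0.115]
contact_force: [-12.7, 0.5, 13.2]
grip_width: 0.0353
gripper_force: 54.3
s,l,y -0.002 -0.0005 0.0004 axis err 0.0 F_u 17.9
clock: 19.0
tcp_pos: [0.5527, 0.0377, 0.2443]
orientation: [0.009, 2.585, -0.114]
contact_force: [-24.0, 0.3, 27.2]
grip_width: 0.0355
gripper_force: 56.5
s,l,y -0.0022 -0.0005 0.0004 axis err 0.0 F_u 35.6
```

It is seated, 12 mm below where it stopped on the dogs. I release and retract.

```bash
python3 drive.py '0 0 -.0012 0 0 0;0 0 -.0012 0 0 0'; python3 drive.py '0 0 0 0 0 0;0 0 0 0 0 0;0 0 0 0 0 0;0 0 0 0 0 0' .085; python3 drive.py '0 0 -.02 0 0 0;0 0 -.05 0 0 0;0 0 -.1 0 0 0;0 0 -.12 0 0 0;0 0 -.12 0 0 0'; python3 - <<'E'
from h import *
i=r.camera_info("wrist");c,d=r.grab_frame("wrist");s,_=r.grab_frame("scene");W=cloud(d,i).reshape(-1,3)
q=W-c0-.0025*L;a=np.c_[q@L,q@Y,q@U];a=a[(np.hypot(a[:,0],a[:,1])<.075)&(a[:,2]>.04)&(a[:,2]<.13)]
rr=np.hypot(a[:,0],a[:,1]);p=a[(rr>.035)&(rr<.069)&(a[:,2]>.05)];k=np.abs(p[:,2]-np.median(p[:,2]))<.006
A=np.c_[p[k,:2],np.ones(k.sum())];print('plate top above seat(19)',np.linalg.lstsq(A,p[k,2],rcond=None)[0].round(4)-[0,0,.055],len(p))
h=a[(rr<.02)&(a[:,2]>.1)];print('hub top(56)',np.median(h[:,2])-.055,h.mean(0))
cv2.imwrite("pics/f.png",np.hstack([cv2.resize(s[100:290,170:370],(400,380)),cv2.resize(c,(400,300))[:].copy() if 0 else cv2.copyMakeBorder(cv2.resize(c,(400,300)),0,80,0,0,0)]))
E
```

```text
clock: 19.2
tcp_pos: [0.5526, 0.0377, 0.2446]
orientation: [0.009, 2.586, -0.114]
contact_force: [-6.8, -0.4, 6.6]
grip_width: 0.0353
gripper_force: 53.1
clock: 19.6
tcp_pos: [0.5529, 0.0376, 0.2442]
orientation: [0.009, 2.586, -0.115]
contact_force: [-0.3, 0.1, -1.1]
grip_width: 0.0848
gripper_force: 0.0
clock: 20.1
tcp_pos: [0.4899, 0.0483, 0.349]
orientation: [0.009, 2.581, -0.111]
contact_force: [0.7, 0.3, 0.1]
grip_width: 0.0847
gripper_force: 0.0
plate top above seat(19) [-0.0025  0.0017  0.0182] 8570
hub top(56) 0.055389271717115225 [-0.00207719 -0.00038124  0.11016082]
```

View pics/f.png

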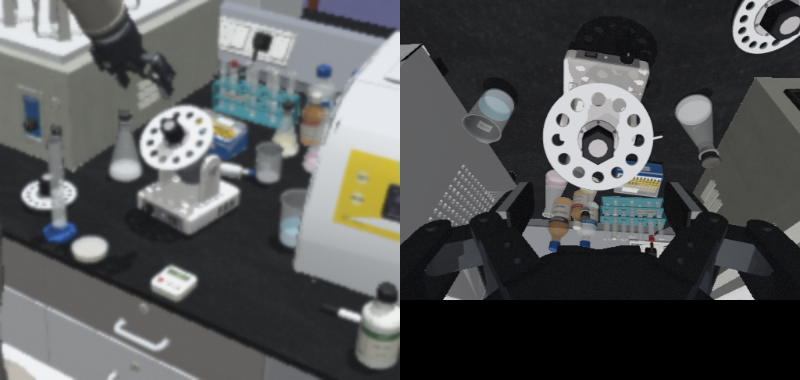

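The final picture shows the disc seated at (177,137) on the tilted head. The plate is 18 mm above the seat and its normal is still in line with a 0.56 tilt. The cylinder stands at (58,190), and the smaller disc and everything else are undisturbed.

```bash
python3 -c "
from bench import r
print(r.hand_in())"
```

```text
the job is handed in; nothing more can be done
None
```

The job is done and handed in, at about 20 s on the robot clock: the cylinder stands upright about 13 cm from the rotator, the head is tipped to its stop (measured 0.56 rad), and the larger disc is released fully home on the flange, with everything else left where it was; one press on the dogs peaked at 72 N at the wrist, under the 120 N limit.

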